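# Run the monitor's self-test from its sunken key

### The arm

A 6-joint arm with a two-finger parallel gripper is mounted at the origin on the work surface. World frame = base frame: x ahead of the robot, y to its left, z up, the work surface at z = 0. Lengths are in m, angles in rad, forces in N, time in s.
With the tool pointing down it reaches from about 0.275 to 0.825 m from the base axis. Payload 5.2 kg.
Tool frame: the origin (TCP) lies on the centre line of the jaws, within the pads' length; the fingertips stand finger_overhang ahead of it and the grasp point (between the pads) lies 8 mm behind it (finger_overhang is the distance from the TCP to the fingertips, in m); z points along the fingers, y is the direction in which the jaws open and shut (so a half turn about z gives the same grasp; the last joint's range is limited). The gripper opens to 93 mm and grips with 3 to 60 N. Pads are 15 mm wide; open, the fingers measure 128 mm over their backs; the gripper's body (75 mm by 188 mm) begins 65 mm behind the grasp point.
Start: joints at [1.019, 0.259, 1.535, -0, 1.348, -0.203], TCP at [0.188, 0.517, 0.23] pointing down, gripper open.
Joint ranges: [-3.14, 3.14], [-0.91, 2.08], [0.19, 2.58], [-1.22, 4.36], [0.22, 2.71], [-3.12, 3.12]. Speed limits (rad/s): [2.57, 2.57, 3.14, 3.14, 3.14, 3.14].

### API

Orientations are given as a rotation vector (axis times angle).
In Python, from rig import get_obs, read_camera, camera_model, sign_off, finger_overhang gives the robot as it stands. The module is installed in compiled form; this text tells all that it offers.
- The arm moves only by the tool servo_tool, never from a script. Its arguments are lists of equal length, an entry for each row: "offset": the shift along the world's x, y, z in units of 50 mm (1.0 is 50 mm), a list of three; "rotation": the turn, a rotation vector about the world's x, y, z in units of 10 degrees (1.0 is 10 degrees), a list of three; "grip": the finger opening in mm, from 0 to 93. In form: {"offset": [[tx, ty, tz], ...], "rotation": [[rx, ry, rz], ...], "grip": [grip, ...]}. A call has 1 to 12 rows; each row is the pose to reach, as a shift and turn from the pose commanded when the call began; what a row does not reach only later rows make up. A row lasts 1/8 s, in which the tool goes at most 62.5 mm and 10.7 degrees, less where a joint would pass 70% of its speed; a pose out of reach is approached as far as the arm can. A call with a gripper value outside its range is refused whole. The fingers move at their own pace and stop on an object; the grip force is fixed at half the most. Time passes only in rows, so rows that repeat a pose let the fingers close. It gives the time, the measured TCP pose, the force and the opening at its end, in the units of the state.
- get_obs(): the state, without advancing time (a new reading comes with each control period).
- read_camera(name): name is "scene" or "top" or "wrist"; returns the picture (384x512x3 uint8, blue, green, red); there is no depth.
- camera_model(name): a dict with "K" (3x3 intrinsics, pixels), "dist_coeffs" ([k1, k2, p1, p2, k3] as OpenCV has them; the pictures are not rectified), "rvec" (rotation vector, rad) and "tvec" (3), from world to camera coordinates, as OpenCV has them; the wrist camera has in their place "mount" (4x4, takes a point from camera to tool coordinates, whose origin is the TCP and whose axes are the flange's). Camera axes: x right, y down, z forward; pixel columns grow to the right and rows downward; lengths in m; the calibration is good to about 2 mm. A picture is of the moment at which its call begins: read the wrist's pose just before it. camera_model takes no time and is no camera call.
- sign_off(): hands the job in, once; it reports no verdict.
The state is a dict: "clock": time; "joint_positions": joint angles; "joint_velocities": joint speeds; "tau": joint torques, N m; "tool_pos": TCP position; "tcp_rot": TCP orientation; "contact_force": force on the tool from outside, world axes, zero at the start; "ft_torque": the same for the moment, N m; "grip_width": finger opening in m.
Only numpy, scipy, OpenCV 4.12 (cv2) and the standard library are available. Lean on these libraries where they do the work, as an engineer would, in place of code of your own. Each camera call takes 0.05 s, during which the arm holds its last target.

### The job

Start the self-test on the portable patient monitor using the fingertips only: push the sliding shutter on its top fully open by its rib, reach down into the well beneath it and press the sunken round key fully down, keeping it down for about two seconds, then let it come back up and push the shutter fully closed again. Do not press the square key on the top, do not shift, tip or lift the monitor, and leave the bottle, the tape roll, the swab box and the dish where they stand.

Things in the scene. Friction and masses are not known exactly. Their poses are not given: they have to be found in the camera images.
- monitor: White portable patient monitor standing loose on the table: a block 160 mm (x) by 240 mm (y) by 90 mm high, about 4.5 kg, rubber-edged, its screen on the +x side. Origin: centre of the underside; z up. All directions below are in this frame. In its flat top (90 mm up) are the shutter, with the well under it, and a square key. Two guide rails, 4 mm wide and 4 mm high, run along y beside the shutter, 26.5 mm either side of its middle line, from y = -102 mm to +67 mm.
- well_mouth (a point): Centre of the mouth of the well, level with the monitor's top, 20 mm to -x and 55 mm to -y of the monitor's middle. The well is a straight-walled rectangular hole, 36 mm along the monitor's x by 60 mm along its y, 34 mm deep; the shut shutter hides it. Axes as the monitor's.
- test_key_top (a point): Centre of the top of the sunken round key (grey, 26 mm diameter, in the middle of the well), 24 mm below the monitor's top when not pressed; moves down with the key.
- test_key (a joint): Travel of the round key in m: 0 up, 0.005 fully down. Sprung: starts to move at about 1.2 N, fully down against its stop at 4 N; comes back up by itself.
- shutter_rib (a point): Centre of the top edge of the rib on the shutter. The shutter is a grey plate 46 mm (x) by 72 mm (y) whose face lies 4.5 mm above the monitor's top; the rib stands across its middle, 40 mm long along x, 6 mm thick along y, 15 mm high, its top 19.5 mm above the monitor's top. Moves with the shutter. Axes as the monitor's.
- shutter (a joint): Travel of the shutter in m along the monitor's +y: 0 fully closed (rib over the middle of the well), 0.075 fully open (the whole well free). Stops at both ends; friction about 1.5 N; stays where it is left. It may start a little open (up to 0.012).
- side_key_top (a point): Centre of the top of the square key (grey, 22 mm by 22 mm, standing 6 mm proud of the monitor's top, 54 mm to +x and 60 mm to -y of the monitor's middle). Not to be pressed.
- side_key (a joint): Travel of the square key in m: 0 up, 0.004 down.
- bottle: Bystander: white round bottle with black cap, 52 mm diameter, 130 mm tall, standing loose beyond the screen side. Origin: centre of its underside.
- tape: Bystander: roll of paper tape lying flat, 64 mm outside and 40 mm inside diameter, 24 mm high, loose, on the -x side of the monitor. Origin: centre of its underside.
- swabs: Bystander: white and blue swab box, 65 by 100 mm, 45 mm high, loose, on the -y side of the monitor. Origin: centre of its underside.
- dish: Bystander: round steel dish, 100 mm across, 35 mm high, loose, beyond the screen side. Origin: centre of its underside.

How it is judged:
On the way, in this order (a step that is already met when the one before it is completed fails the run):
1. the shutter is pushed fully open (value of joint shutter above 0.068 m), for 0.1 s.
2. the sunken round key is pressed fully down by the fingers and kept down for at least one second (value of joint test_key above 0.004 m and contact force between the fingers and test_key above 0.5 N), for 1 s.
At the end, for the whole second after the job is handed in: After the shutter was opened (beyond 68 of 75 mm) and the round key held at least 4 of 5 mm down for 1 s: shutter closed to within 4 mm, both keys up (within 1 mm), monitor at rest, level and within 15 mm of its start, every bystander within 20 mm of its start (value of joint shutter below 0.004 m and value of joint each of test_key, side_key below 0.001 m and distance of monitor from where it was at the start of the episode below 0.015 m and linear speed of monitor below 0.01 m/s and angle between monitor's own z axis and vertical below 0.03 rad and distance of each of bottle, tape, swabs, dish from where it was at the start of the episode below 0.02 m); the robot touches nothing.
It fails at once if the square key is pressed (value of joint side_key above 0.002 m).
It fails at once if the monitor is shifted, lifted or tipped (distance of monitor from where it was at the start of the episode above 0.015 m or angle between monitor's own z axis and vertical above 0.06 rad).
It fails at once if a bystander is moved, lifted or knocked over (distance of any of bottle, tape, swabs, dish from where it was at the start of the episode above 0.02 m or angle between any of bottle, tape, swabs, dish's own z axis and vertical above 0.3 rad).
It also fails if it takes over 56 s, if anything falls off the work surface, if the arm or the gripper's body presses on something with over 40 N, if the wrist force passes 120 N, or if a joint passes its speed limit or range.

## Working session

There is one attempt and no reset: what is moved stays moved. The work goes in short steps, Python scripts to look and compute and a tool call to move; the robot and the scene stay as the last step left them, time stands still between calls to the robot, and variables do not carry over. Pictures are saved under pics/ and viewed, and the job is handed in when it is done.

Besides the shell and the picture viewer there is one more tool, called after ">>>" by a JSON object that holds its "fn" and its "kwargs". servo_tool: Moves the arm, as the interface text tells. Its arguments: {"type":"object","properties":{"offset":{"type":"array"},"rotation":{"type":"array"},"grip":{"type":"array"}},"required":["offset","rotation","grip"]}

```bash
mkdir -p pics; python3 - <<'E'
from rig import *
import rig,cv2
o=get_obs();print(o);print(finger_overhang if not callable(finger_overhang) else finger_overhang())
for n in("scene","top","wrist"):
    cv2.imwrite(f"pics/{n}0.png",read_camera(n)); print(n,camera_model(n))
E
```

```text
{'clock': 0.0, 'joint_positions': array([ 1.01921430e+00,  2.59367675e-01,  1.53607765e+00,  7.15309693e-06,
        1.34800599e+00, -2.02812278e-01]), 'joint_velocities': array([-0.00042913,  0.00017486, -0.0012098 ,  0.00218743,  0.00089621,
        0.00013867]), 'tau': array([ 5.86156748e-04, -4.37312114e+01, -2.83997047e+01,  7.19781895e-02,
        4.14007239e-02, -1.73522558e-04]), 'tool_pos': array([0.1876571 , 0.51643351, 0.2288066 ]), 'tcp_rot': array([-5.44956141e-01, -3.09326337e+00,  2.70970192e-03]), 'contact_force': array([-0.17595243,  0.20750041,  0.12652348]), 'ft_torque': array([-0.00686602, -0.03289641,  0.00518975]), 'grip_width': 0.09344373337097268}
0.011
scene {'K': array([[416.12504733,   0.        , 254.07934065],
       [  0.        , 416.12504733, 197.31716934],
       [  0.        ,   0.        ,   1.        ]]), 'dist_coeffs': array([-0.04006782,  0.        ,  0.        ,  0.        ,  0.        ]), 'rvec': array([ 2.09555371,  1.00644389, -0.48997204]), 'tvec': array([-0.34601353, -0.23004117,  1.35066745])}
top {'K': array([[408.34874295,   0.        , 
[... 226 characters left out ...]
13188279, -2.12865609,  0.21524682]), 'tvec': array([-0.00206613,  0.59125996,  0.91348448])}
wrist {'K': array([[306.04185289,   0.        , 256.61897045],
       [  0.        , 306.04185289, 189.72066126],
       [  0.        ,   0.        ,   1.        ]]), 'dist_coeffs': array([-0.04964796,  0.        ,  0.        ,  0.        ,  0.        ]), 'mount': array([[ 1.65946570e-03, -9.63466091e-01, -2.67825201e-01,
         7.40637802e-02],
       [ 9.99998520e-01,  1.72044703e-03,  6.98544137e-06,
         8.86725236e-04],
       [ 4.54048835e-04, -2.67824816e-01,  9.63467520e-01,
        -1.54904516e-01],
       [ 0.00000000e+00,  0.00000000e+00,  0.00000000e+00,
         1.00000000e+00]])}
```

View pics/top0.png

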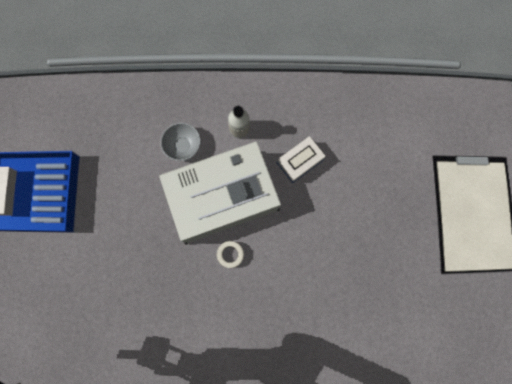

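View pics/scene0.png

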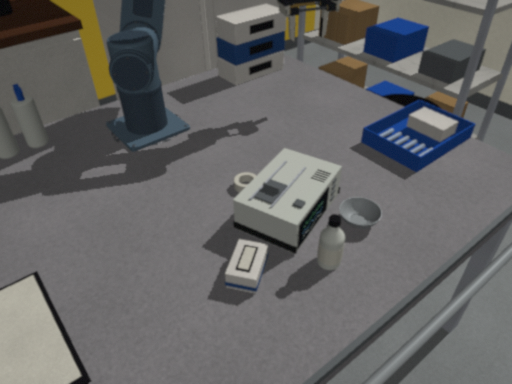

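View pics/wrist0.png

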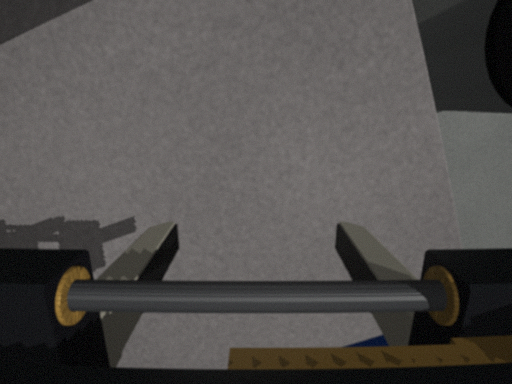

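The top view shows the monitor centred near (219,191), with the square key at (237,160), the rails, and the dark shutter near (244,190). Bottle, dish, swabs and tape stand around it. Next I measure.

```bash
cat > h.py <<'E'
import numpy as np,cv2
from rig import *
from scipy.spatial.transform import Rotation as R
def cam(n,obs=None):
    m=camera_model(n);K=m['K'];d=m['dist_coeffs']
    if n=='wrist':
        T=np.eye(4);T[:3,:3]=R.from_rotvec(obs['tcp_rot']).as_matrix();T[:3,3]=obs['tool_pos']
        W=np.linalg.inv(T@m['mount']);return K,d,W[:3,:3],W[:3,3]
    return K,d,cv2.Rodrigues(m['rvec'])[0],m['tvec']
def ray(c,px,z):
    K,d,Rm,t=c
    u=cv2.undistortPoints(np.array(px,float).reshape(-1,1,2),K,d).reshape(-1,2)
    D=np.c_[u,np.ones(len(u))]@Rm;C=-Rm.T@t
    s=(z-C[2])/D[:,2];return C+s[:,None]*D
def proj(c,P):
    K,d,Rm,t=c
    return cv2.projectPoints(np.array(P,float).reshape(-1,1,3),cv2.Rodrigues(Rm)[0],t,K,d)[0].reshape(-1,2)
E
python3 - <<'E'
from h import *
im=cv2.imread('pics/top0.png');c=cam('top')
g=im.min(2);m=(g>150).astype(np.uint8)
m=cv2.morphologyEx(m,cv2.MORPH_CLOSE,np.ones((5,5)))
cs,_=cv2.findContours(m,0,1)
for k in cs:
    if 100<cv2.contourArea(k): print(cv2.contourArea(k),cv2.boundingRect(k))
k=[k for k in cs if cv2.pointPolygonTest(k,(200,200),False)>0]
k=k[0]
P=ray(c,k[:,0,:],0.09)[:,:2].astype(np.float32)
r=cv2.minAreaRect(P*1000);print(r);b=cv2.boxPoints(r);print(b)
print(-c[2].T@c[3])
z=cv2.resize(im[130:250,150:300],None,fx=5,fy=5,interpolation=2);cv2.imwrite('pics/top0z.png',z)
E
```

```text
498.0 (217, 242, 26, 26)
239.0 (0, 167, 9, 47)
6958.0 (438, 162, 74, 109)
6991.5 (159, 142, 121, 98)
958.5 (280, 136, 45, 43)
((594.5023193359375, 84.6840591430664), (160.56398010253906, 241.09368896484375), 20.257471084594727)
[[ 4.7744806e+02  1.6997784e+02]
 [ 5.6092413e+02 -5.6203289e+01]
 [ 7.1155658e+02 -6.0972595e-01]
 [ 6.2808051e+02  2.2557141e+02]]
[0.4115628  0.01307645 1.00721972]
```

View pics/top0z.png

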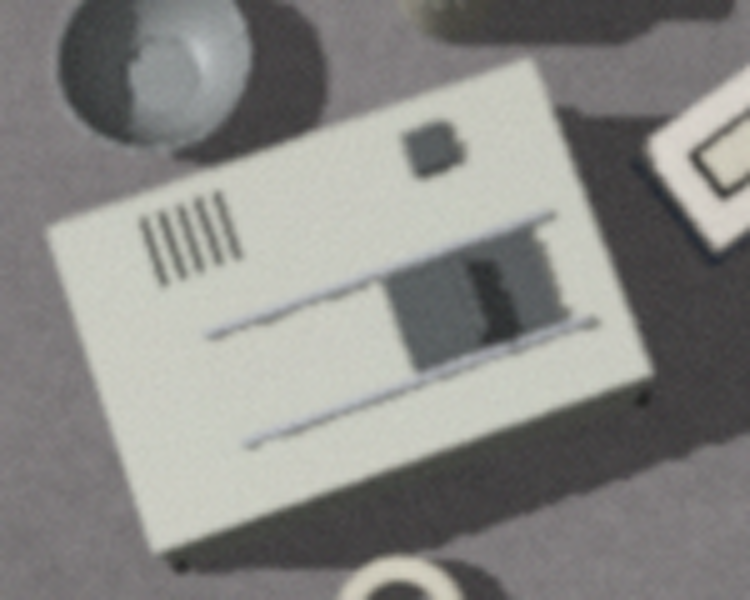

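```bash
cat >> h.py <<'E'
O=np.array([.5945,.0847]);yaw=np.radians(20.26)
ex=np.array([np.cos(yaw),np.sin(yaw)]);ey=np.array([-ex[1],ex[0]])
def tomon(P): P=np.atleast_2d(P)[:,:2]-O; return np.c_[P@ex,P@ey]
def toworld(x,y,z): return np.r_[O+x*ex+y*ey,z]
E
python3 - <<'E'
from h import *
c=cam('top')
f=lambda z,p:np.round(tomon(ray(c,np.array(p)/5+[150-.4,130-.4],z))*1000,1).tolist()
print('key',f(.096,[[403,133],[452,122],[464,160],[424,178]]))
print('shut edge+y',f(.0945,[[388,282],[418,370]]),'-y',f(.0945,[[540,232],[566,315]]))
print('rib',f(.1095,[[468,262],[496,258],[520,340],[486,342]]))
print('rails',f(.094,[[208,335],[552,215],[247,444],[596,322]]))
print('swab',f(.045,[[650,150],[715,250]]))
print('tape',tomon(ray(c,[[230,255]],.024)), 'dish',tomon(ray(c,[[181,142]],.035)),'bottle',tomon(ray(c,[[238,111]],.13)))
o=get_obs()
for s in (0,.0):print(toworld(-.02,-.055+s,.2))
E
```

```text
key [[63.3, -50.8], [60.5, -73.9], [41.5, -72.9], [39.7, -52.7]]
shut edge+y [[-0.4, -20.9], [-43.4, -20.1]] -y [[-2.2, -94.2], [-42.7, -91.9]]
rib [[-7.3, -57.5], [-9.9, -69.9], [-48.8, -67.1], [-44.4, -52.6]]
rails [[4.7, 64.4], [3.5, -102.2], [-48.7, 63.8], [-50.3, -103.6]]
swab [[28.5, -163.9], [-29.1, -175.6]]
tape [[-0.14615976  0.02792414]] dish [[0.15782164 0.04908684]] bottle [[ 0.14883212 -0.10158239]]
[0.59478283 0.02617718 0.2       ]
[0.59478283 0.02617718 0.2       ]
```

>>> {"fn": "servo_tool", "kwargs": {"offset": [[0.8,-0.98,0.6],[1.6,-1.96,0.6],[2.4,-2.94,0.6],[3.2,-3.92,0.6],[4.0,-4.9,0.6],[4.8,-5.88,0.6],[5.6,-6.86,0.6],[6.4,-7.84,0.6],[7.2,-8.82,0.6],[8.14,-9.82,0.6],[8.14,-9.82,0.6],[8.14,-9.82,0.6]], "rotation": [[0,0,0.4],[0,0,0.8],[0,0,1.2],[0,0,1.6],[0,0,2.0],[0,0,2.4],[0,0,2.8],[0,0,3.2],[0,0,3.6],[0,0,4.03],[0,0,4.03],[0,0,4.03]], "grip": [93,93,93,93,93,93,93,93,93,93,93,93]}}

```text
clock: 1.65
tool_pos: [0.595, 0.0252, 0.2588]
tcp_rot: [0.55, -3.091, -0.001]
contact_force: [-0.1, 0.3, 0.6]
grip_width: 0.093
```

```bash
python3 - <<'E'
from h import *
o=get_obs();im=read_camera('wrist');cv2.imwrite('pics/w1.png',im)
print(o['clock'],o['tool_pos'],o['tcp_rot'],o['joint_positions'],o['contact_force'])
M=R.from_rotvec(o['tcp_rot']).as_matrix();print(M, np.degrees(np.arctan2(M[1,1],M[0,1])))
np.savez('o1.npz',tool_pos=o['tool_pos'],tcp_rot=o['tcp_rot'])
E
```

```text
1.65 [0.59498526 0.02524135 0.25875283] [ 5.49940384e-01 -3.09144555e+00 -1.36720067e-03] [-1.44941251e-01  3.25398035e-01  1.37188770e+00  3.19907684e-04
  1.44611235e+00 -2.06787643e+00] [-0.11908641  0.26941205  0.55036805]
[[-9.38649728e-01 -3.44867597e-01 -1.74064206e-03]
 [-3.44869001e-01  9.38650649e-01  5.74860415e-04]
 [ 1.43560407e-03  1.13988606e-03 -9.99998320e-01]] 110.17372725700699
```

View pics/w1.png

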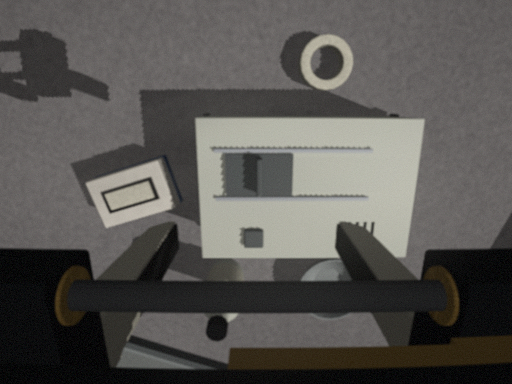

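```bash
python3 - <<'E'
from h import *
im=cv2.imread('pics/w1.png');cv2.imwrite('pics/w1z.png',cv2.resize(im[110:265,190:350],None,fx=5,fy=3.8*5/5 if 0 else 5,interpolation=2)[:600+175][:600])
E
```

```text
(no output)
```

View pics/w1z.png

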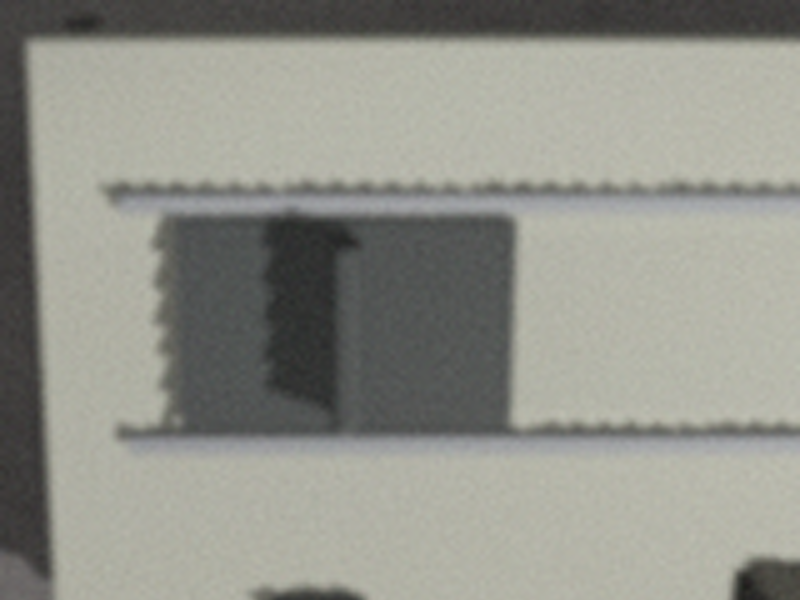

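```bash
python3 - <<'E'
from h import *
d=np.load('o1.npz');c=cam('wrist',d)
f=lambda z,p:np.round(tomon(ray(c,np.array(p)/5+[190-.4,110-.4],z))*1000,1).tolist()
im=cv2.imread('pics/w1.png')
m=(im.min(2)>125).astype(np.uint8)
cs,_=cv2.findContours(m,0,1);k=max(cs,key=lambda k:cv2.contourArea(k) if cv2.pointPolygonTest(k,(330,160),False)>0 else 0)[:,0]
sel=lambda q:tomon(ray(c,k[q],.09))*1000
L=sel((k[:,0]<215)&(k[:,1]>125)&(k[:,1]<215));T=sel((k[:,1]<125)&(k[:,0]>210)&(k[:,0]<410));Rr=sel((k[:,0]>400)&(k[:,1]>125)&(k[:,1]<215))
B=sel((k[:,1]>250)&(k[:,1]<265)&(k[:,0]>215)&(k[:,0]<330))
for n,a in zip('LTRB',(L,T,Rr,B)): print(n,len(a),np.median(a,0),np.polyfit(a[:,0],a[:,1],1)[0] if n in 'LR' else np.polyfit(a[:,1],a[:,0],1)[0])
print('rails',f(.094,[[122,210],[122+8,440],[790,206],[790,440]]))
print('shut +y',f(.0945,[[515,225],[511,420]]),'-y',f(.0945,[[175,220],[180,425]]))
print('rib top if',f(.1095,[[335,245],[360,245],[337,420],[355,420]]))
t=cam('top');
E
```

```text
L 89 [ -26.16362673 -118.4544221 ] 0.0018169546530804538
T 199 [-8.09907378e+01  4.70430321e-02] -0.00014114982916651962
R 89 [-26.41279308 121.02683268] 0.0014649070714109142
B 114 [ 77.79760641 -36.56867621] -0.0003824864886113386
rails [[-46.7, -99.9], [3.8, -100.0], [-47.7, 40.6], [3.8, 44.6]]
shut +y [[-43.6, -17.4], [-0.9, -17.0]] -y [[-44.6, -88.8], [0.2, -88.9]]
rib top if [[-41.8, -55.2], [-41.8, -50.2], [-5.3, -54.8], [-5.3, -51.1]]
```

>>> {"fn": "servo_tool", "kwargs": {"offset": [[-0.04,0.04,-0.8],[-0.04,0.04,-1.6],[-0.04,0.04,-2.2],[-0.04,0.04,-2.2],[-0.04,0.04,-2.2],[-0.04,0.04,-2.2],[-0.04,0.04,-2.2],[-0.04,0.04,-2.2]], "rotation": [[0,0,0],[0,0,0],[0,0,0],[0,0,0],[0,0,0],[0,0,0],[0,0,0],[0,0,0]], "grip": [20,20,20,20,20,20,20,20]}}

```text
clock: 2.7
tool_pos: [0.5932, 0.0278, 0.1503]
tcp_rot: [-0.554, 3.091, -0.0]
contact_force: [-0.1, 0.6, -1.0]
grip_width: 0.0213
```

```bash
python3 - <<'E'
from h import *
o=get_obs()
print(o['clock'],o['tool_pos'],o['grip_width'],o['contact_force'])
print(tomon(o['tool_pos']))
cv2.imwrite('pics/w2.png',read_camera('wrist'));cv2.imwrite('pics/s2.png',cv2.resize(read_camera('scene')[130:260,200:380],None,fx=4,fy=4,interpolation=2))
E
```

```text
2.7 [0.59320671 0.02780824 0.1502598 ] 0.021272301976956606 [-0.11502995  0.6405605  -1.00795537]
[[-0.0209138  -0.05292408]]
```

View pics/w2.png

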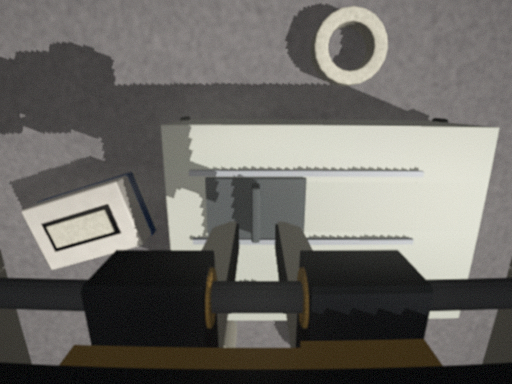

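View pics/s2.png

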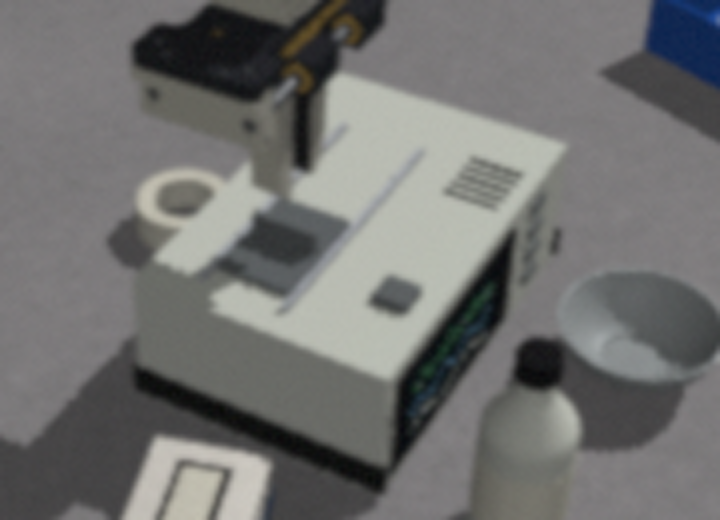

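>>> {"fn": "servo_tool", "kwargs": {"offset": [[-0.01,0,-0.3],[-0.01,0,-0.5],[-0.01,0,-0.65],[-0.01,0,-0.75],[-0.01,0,-0.79],[-0.01,0,-0.79],[-0.01,0,-0.79]], "rotation": [[0,0,0],[0,0,0],[0,0,0],[0,0,0],[0,0,0],[0,0,0],[0,0,0]], "grip": [20,20,20,20,20,20,20]}}

```text
clock: 3.68
tool_pos: [0.5927, 0.0279, 0.1105]
tcp_rot: [-0.554, 3.092, -0.0]
contact_force: [-0.2, -0.1, -0.2]
grip_width: 0.0203
```

```bash
python3 - <<'E'
from h import *
o=get_obs()
print(o['clock'],o['tool_pos'],o['grip_width'],o['contact_force'],tomon(o['tool_pos']))
i=read_camera('wrist');cv2.imwrite('pics/w3.png',cv2.resize(i[100:350,130:400],None,fx=2.4,fy=2.4));cv2.imwrite('pics/s3.png',cv2.resize(read_camera('scene')[130:260,200:380],None,fx=4,fy=4,interpolation=2))
E
```

```text
3.675 [0.59274654 0.02785283 0.11052641] 0.02027001454682597 [-0.21205948 -0.13992057 -0.15148793] [[-0.02133005 -0.0527229 ]]
```

View pics/w3.png

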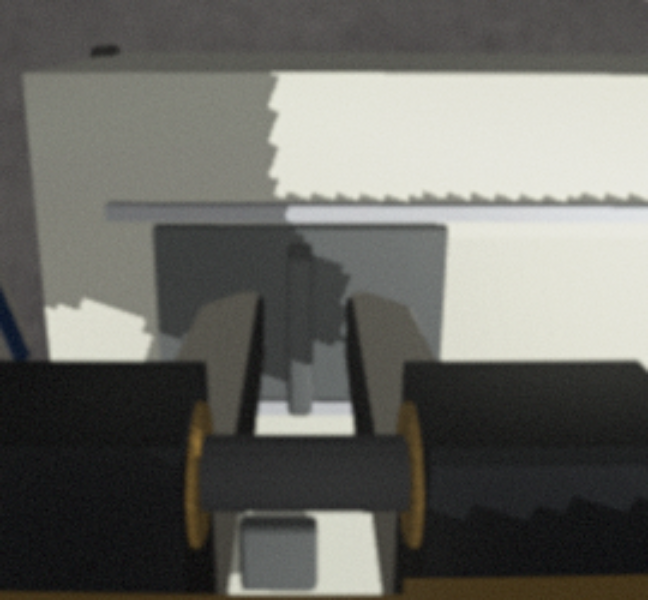

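View pics/s3.png

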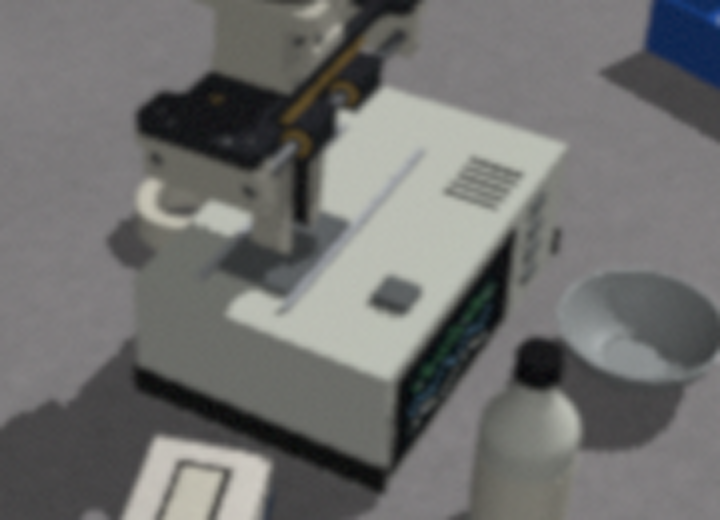

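>>> {"fn": "servo_tool", "kwargs": {"offset": [[-0.035,0.094,0],[-0.055,0.15,0],[-0.076,0.206,0],[-0.111,0.3,0],[-0.145,0.394,0],[-0.18,0.488,0],[-0.215,0.582,0],[-0.249,0.676,0],[-0.284,0.769,0],[-0.318,0.863,0],[-0.346,0.938,0],[-0.346,0.938,0]], "rotation": [[0,0,0],[0,0,0],[0,0,0],[0,0,0],[0,0,0],[0,0,0],[0,0,0],[0,0,0],[0,0,0],[0,0,0],[0,0,0],[0,0,0]], "grip": [20,20,20,20,20,20,20,20,20,20,20,20]}}

```text
clock: 5.28
tool_pos: [0.5746, 0.0754, 0.11]
tcp_rot: [0.554, -3.091, -0.001]
contact_force: [-0.3, -0.1, -1.1]
grip_width: 0.0199
```

```bash
python3 - <<'E'
from h import *
o=get_obs()
print(o['clock'],o['tool_pos'],o['grip_width'],o['contact_force'],tomon(o['tool_pos']), o['contact_force'][:2]@ey)
i=read_camera('wrist');cv2.imwrite('pics/w4.png',cv2.resize(i[60:350,60:400],None,fx=2,fy=2));cv2.imwrite('pics/t4.png',cv2.resize(read_camera('top')[130:250,150:300],None,fx=5,fy=5,interpolation=2))
E
```

```text
5.275 [0.5746499  0.07540119 0.10995371] 0.01986595424455472 [-0.26535597 -0.08719309 -1.07746408] [[-0.02184199 -0.00184979]] 0.010089144665761121
```

View pics/w4.png

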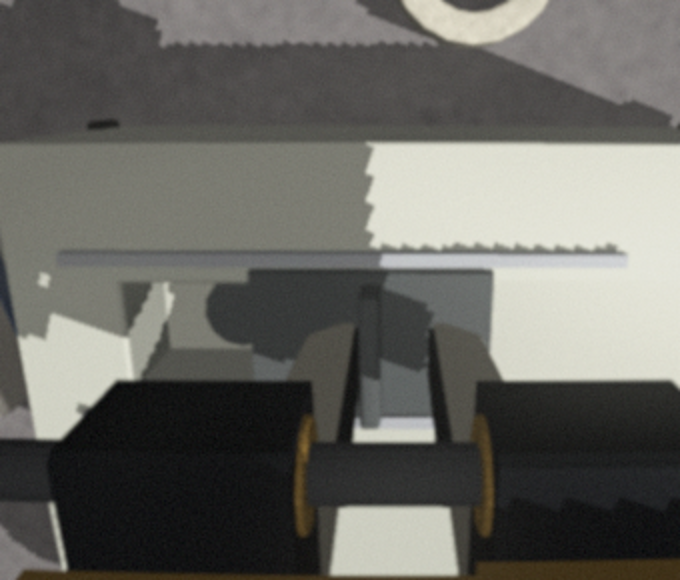

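>>> {"fn": "servo_tool", "kwargs": {"offset": [[-0.028,0.075,0],[-0.055,0.15,0],[-0.083,0.225,0],[-0.111,0.3,0],[-0.139,0.375,0],[-0.166,0.45,0],[-0.166,0.45,0],[-0.166,0.45,0]], "rotation": [[0,0,0],[0,0,0],[0,0,0],[0,0,0],[0,0,0],[0,0,0],[0,0,0],[0,0,0]], "grip": [20,20,20,20,20,20,20,20]}}

```text
clock: 6.38
tool_pos: [0.567, 0.0976, 0.1104]
tcp_rot: [-0.554, 3.092, 0.001]
contact_force: [-0.4, 0.1, -0.6]
grip_width: 0.0204
```

>>> {"fn": "servo_tool", "kwargs": {"offset": [[-0.007,0.019,0],[-0.014,0.038,0],[-0.014,0.038,0]], "rotation": [[0,0,0],[0,0,0],[0,0,0]], "grip": [20,20,20]}}

```text
clock: 6.75
tool_pos: [0.5664, 0.0991, 0.1103]
tcp_rot: [-0.554, 3.092, -0.0]
contact_force: [0.6, -1.0, -0.3]
grip_width: 0.0201
```

```bash
python3 - <<'E'
from h import *
o=get_obs()
print(o['clock'],o['tool_pos'],o['grip_width'],o['contact_force'],tomon(o['tool_pos']), o['contact_force'][:2]@ey)
i=read_camera('wrist');cv2.imwrite('pics/w5f.png',i);np.savez('o5.npz',tool_pos=o['tool_pos'],tcp_rot=o['tcp_rot']);cv2.imwrite('pics/w5.png',cv2.resize(i[60:350,0:400],None,fx=2,fy=2));cv2.imwrite('pics/t5.png',cv2.resize(read_camera('top')[130:250,150:300],None,fx=5,fy=5,interpolation=2))
E
```

```text
6.75 [0.56642013 0.0990777  0.11029704] 0.020076669556859668 [ 0.57452722 -0.98387049 -0.30845633] [[-0.02136387  0.02321169]] -1.121947061939648
```

View pics/w5.png

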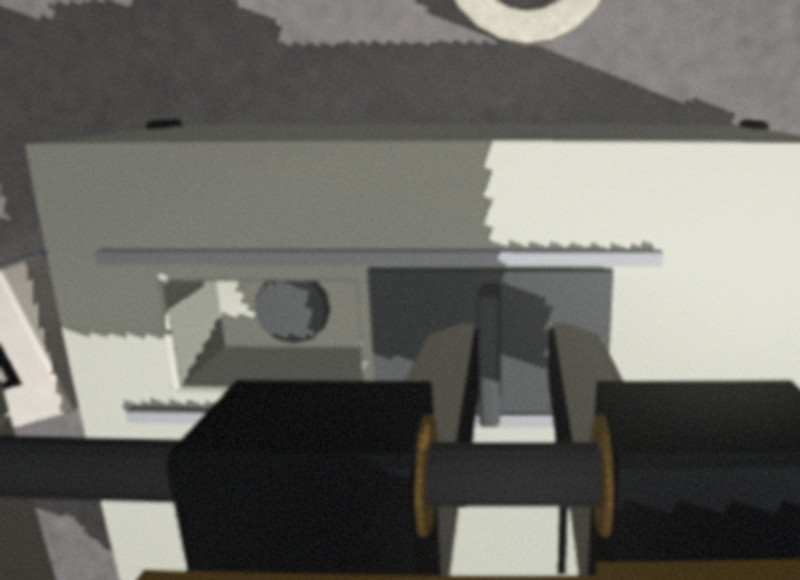

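>>> {"fn": "servo_tool", "kwargs": {"offset": [[-0.007,0.019,0],[-0.014,0.038,0],[-0.014,0.038,0]], "rotation": [[0,0,0],[0,0,0],[0,0,0]], "grip": [20,20,20]}}

```text
clock: 7.22
tool_pos: [0.5655, 0.1012, 0.1102]
tcp_rot: [-0.554, 3.092, 0.0]
contact_force: [1.0, -1.9, 0.8]
grip_width: 0.0202
```

>>> {"fn": "servo_tool", "kwargs": {"offset": [[-0.007,0.019,0],[-0.007,0.019,0],[-0.007,0.019,0]], "rotation": [[0,0,0],[0,0,0],[0,0,0]], "grip": [20,20,20]}}

```text
clock: 7.6
tool_pos: [0.565, 0.1021, 0.1101]
tcp_rot: [0.554, -3.092, -0.0]
contact_force: [2.6, -0.8, -0.0]
grip_width: 0.0196
```

```bash
python3 - <<'E'
from h import *
o=get_obs()
print(o['clock'],o['tool_pos'],o['grip_width'],o['contact_force'],tomon(o['tool_pos']), o['contact_force'][:2]@ey)
i=read_camera('wrist');cv2.imwrite('pics/w6f.png',i);np.savez('o6.npz',tool_pos=o['tool_pos'],tcp_rot=o['tcp_rot']);cv2.imwrite('pics/w6.png',cv2.resize(i[130:290,30:230],None,fx=4,fy=4)[:600])
E
```

```text
7.6 [0.56498897 0.10210579 0.11010002] 0.019563235313233264 [ 2.61183562 -0.83976915 -0.01105624] [[-0.02165792  0.02654801]] -1.6922419169005987
```

View pics/w6.png

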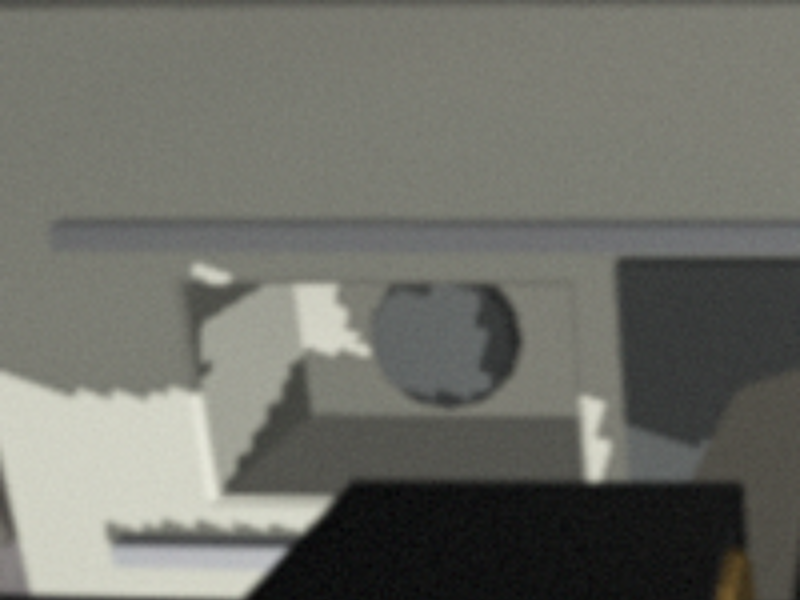

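```bash
python3 - <<'E'
from h import *
d=np.load('o6.npz');c=cam('wrist',d)
f=lambda z,p:np.round(tomon(ray(c,np.array(p)/4+[30-.375,130-.375],z))*1000,1).tolist()
print('mouth -y',f(.09,[[186,282],[213,495]]),'+y',f(.09,[[573,282],[585,480]]),'-x',f(.09,[[400,281]]),'+x',f(.09,[[270,495]]))
print('shutter -y edge',f(.0945,[[616,262],[628,470]]))
print('key',f(.066,[[372,345],[520,340],[448,406],[448,284]]))
print('rail-x start',f(.094,[[52,240]]))
E
```

```text
mouth -y [[-39.8, -83.1], [-3.9, -84.5]] +y [[-40.0, -23.3], [-7.3, -23.8]] -x [[-40.1, -49.7]] +x [[-4.0, -75.1]]
shutter -y edge [[-44.5, -15.5], [-11.3, -15.8]]
key [[-20.8, -66.5], [-21.8, -40.2], [-9.4, -54.2], [-32.0, -51.9]]
rail-x start [[-47.5, -100.3]]
```

>>> {"fn": "servo_tool", "kwargs": {"offset": [[0.02,-0.055,0],[0.02,-0.055,0.3],[0.02,-0.055,0.8],[0.2,-0.55,0.8],[0.4,-1.1,0.8],[0.546,-1.504,0.8],[0.546,-1.504,0.8],[0.546,-1.504,0.8],[0.546,-1.504,0.8],[0.546,-1.504,0.8]], "rotation": [[0,0,0],[0,0,0],[0,0,0],[0,0,0],[0,0,0],[0,0,0],[0,0,0],[0,0,0],[0,0,0],[0,0,0]], "grip": [20,20,20,0,0,0,0,0,0,0]}}

```text
clock: 8.9
tool_pos: [0.5921, 0.0276, 0.1501]
tcp_rot: [0.555, -3.092, -0.0]
contact_force: [-0.4, 0.8, 0.7]
grip_width: 0.0004
```

```bash
python3 - <<'E'
from h import *
o=get_obs()
print(o['clock'],o['tool_pos'],o['grip_width'],o['contact_force'],tomon(o['tool_pos']), o['contact_force'][:2]@ey)
i=read_camera('wrist');cv2.imwrite('pics/w7f.png',i);np.savez('o7.npz',tool_pos=o['tool_pos'],tcp_rot=o['tcp_rot']);cv2.imwrite('pics/w7.png',cv2.resize(i[90:340,120:400],None,fx=2.4,fy=2.4))
E
```

```text
8.9 [0.59214052 0.02762147 0.15014303] 0.0004288602100246797 [-0.43160554  0.78045206  0.66202061] [[-0.0219787  -0.05273009]] 0.881622915454535
```

View pics/w7.png

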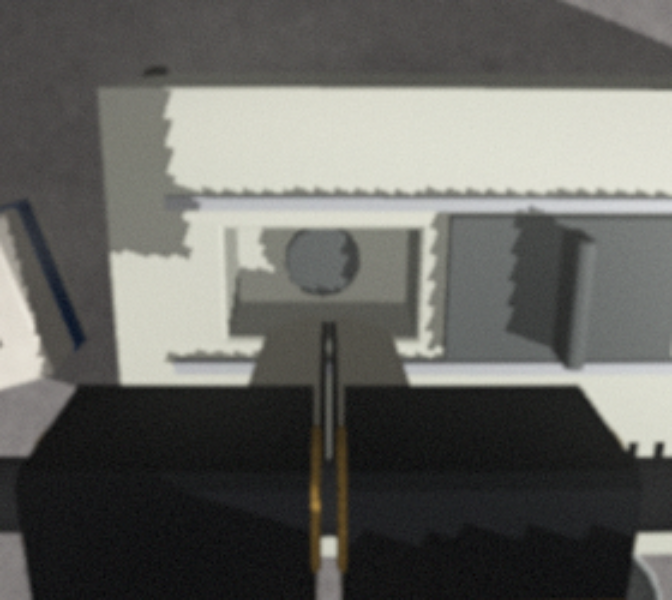

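>>> {"fn": "servo_tool", "kwargs": {"offset": [[0.006,-0.016,-0.3],[0.006,-0.016,-0.6],[0.006,-0.016,-0.8],[0.006,-0.016,-1.0],[0.006,-0.016,-1.15],[0.006,-0.016,-1.3],[0.006,-0.016,-1.3],[0.006,-0.016,-1.3]], "rotation": [[0,0,0],[0,0,0],[0,0,0],[0,0,0],[0,0,0],[0,0,0],[0,0,0],[0,0,0]], "grip": [0,0,0,0,0,0,0,0]}}

```text
clock: 9.95
tool_pos: [0.593, 0.026, 0.0855]
tcp_rot: [-0.554, 3.092, -0.0]
contact_force: [0.5, 0.4, -0.0]
grip_width: 0.0006
```

>>> {"fn": "servo_tool", "kwargs": {"offset": [[0,0,-0.04],[0,0,-0.08],[0,0,-0.12],[0,0,-0.14],[0,0,-0.14]], "rotation": [[0,0,0],[0,0,0],[0,0,0],[0,0,0],[0,0,0]], "grip": [0,0,0,0,0]}}

```text
clock: 10.58
tool_pos: [0.5926, 0.026, 0.078]
tcp_rot: [0.554, -3.092, -0.0]
contact_force: [0.3, 0.6, 0.5]
grip_width: 0.0006
```

>>> {"fn": "servo_tool", "kwargs": {"offset": [[0,0,-0.02],[0,0,-0.04],[0,0,-0.06],[0,0,-0.06]], "rotation": [[0,0,0],[0,0,0],[0,0,0],[0,0,0]], "grip": [0,0,0,0]}}

```text
clock: 11.08
tool_pos: [0.5928, 0.026, 0.0753]
tcp_rot: [-0.554, 3.092, -0.0]
contact_force: [0.2, -0.0, 2.4]
grip_width: 0.0008
```

>>> {"fn": "servo_tool", "kwargs": {"offset": [[0,0,-0.02],[0,0,-0.02],[0,0,-0.02]], "rotation": [[0,0,0],[0,0,0],[0,0,0]], "grip": [0,0,0]}}

```text
clock: 11.45
tool_pos: [0.5928, 0.026, 0.0742]
tcp_rot: [-0.554, 3.092, -0.0]
contact_force: [0.3, 0.4, 2.0]
grip_width: -0.0002
```

>>> {"fn": "servo_tool", "kwargs": {"offset": [[0,0,-0.02],[0,0,-0.02],[0,0,-0.02]], "rotation": [[0,0,0],[0,0,0],[0,0,0]], "grip": [0,0,0]}}

```text
clock: 11.82
tool_pos: [0.5928, 0.026, 0.0732]
tcp_rot: [-0.554, 3.092, -0.0]
contact_force: [0.6, -0.2, 3.2]
grip_width: 0.0004
```

>>> {"fn": "servo_tool", "kwargs": {"offset": [[0,0,-0.02],[0,0,-0.02],[0,0,-0.02]], "rotation": [[0,0,0],[0,0,0],[0,0,0]], "grip": [0,0,0]}}

```text
clock: 12.2
tool_pos: [0.5928, 0.026, 0.0723]
tcp_rot: [-0.554, 3.092, -0.0]
contact_force: [0.1, -0.7, 5.1]
grip_width: 0.0006
```

>>> {"fn": "servo_tool", "kwargs": {"offset": [[0,0,-0.02],[0,0,-0.02],[0,0,-0.02]], "rotation": [[0,0,0],[0,0,0],[0,0,0]], "grip": [0,0,0]}}

```text
clock: 12.58
tool_pos: [0.5929, 0.026, 0.0722]
tcp_rot: [-0.554, 3.092, -0.0]
contact_force: [-2.5, 0.5, 11.6]
grip_width: 0.0007
```

The force climbed to 11.6 N while the height stayed at 72.2 mm, so the key is on its stop. I hold it there.

>>> {"fn": "servo_tool", "kwargs": {"offset": [[0,0,0],[0,0,0],[0,0,0],[0,0,0],[0,0,0],[0,0,0],[0,0,0],[0,0,0],[0,0,0],[0,0,0],[0,0,0],[0,0,0]], "rotation": [[0,0,0],[0,0,0],[0,0,0],[0,0,0],[0,0,0],[0,0,0],[0,0,0],[0,0,0],[0,0,0],[0,0,0],[0,0,0],[0,0,0]], "grip": [0,0,0,0,0,0,0,0,0,0,0,0]}}

```text
clock: 14.08
tool_pos: [0.5929, 0.026, 0.0722]
tcp_rot: [-0.554, 3.092, -0.0]
contact_force: [-2.2, -0.3, 10.7]
grip_width: 0.0004
```

>>> {"fn": "servo_tool", "kwargs": {"offset": [[0,0,0],[0,0,0],[0,0,0.2],[0,0,0.5],[0,0,1.0],[0,0,1.56],[0,0,1.56],[0,0,1.56]], "rotation": [[0,0,0],[0,0,0],[0,0,0],[0,0,0],[0,0,0],[0,0,0],[0,0,0],[0,0,0]], "grip": [0,0,0,0,0,0,0,0]}}

```text
clock: 15.08
tool_pos: [0.5921, 0.0261, 0.1486]
tcp_rot: [0.554, -3.091, -0.001]
contact_force: [-0.2, 1.0, -0.4]
grip_width: 0.0005
```

```bash
python3 - <<'E'
from h import *
o=get_obs()
print(o['clock'],o['tool_pos'],o['grip_width'],o['contact_force'],tomon(o['tool_pos']))
i=read_camera('wrist');cv2.imwrite('pics/w8f.png',i);np.savez('o8.npz',tool_pos=o['tool_pos'],tcp_rot=o['tcp_rot']);cv2.imwrite('pics/w8.png',cv2.resize(i[90:340,120:400],None,fx=2.4,fy=2.4))
E
```

```text
15.075 [0.59214258 0.02610297 0.14855715] 0.000523187731204781 [-0.24785068  0.97639698 -0.39211788] [[-0.02250259 -0.05415535]]
```

View pics/w8.png

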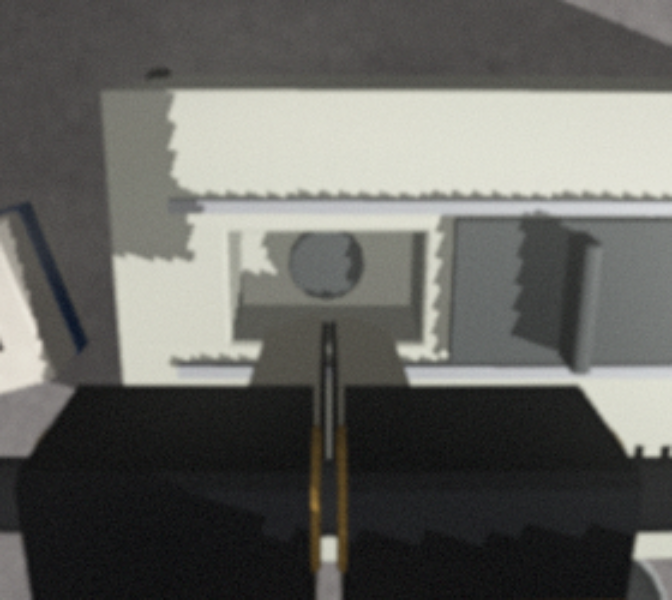

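>>> {"fn": "servo_tool", "kwargs": {"offset": [[-0.17,0.47,0],[-0.34,0.94,0],[-0.5,1.39,0],[-0.5,1.39,0],[-0.5,1.39,0],[-0.5,1.39,0]], "rotation": [[0,0,0],[0,0,0],[0,0,0],[0,0,0],[0,0,0],[0,0,0]], "grip": [20,20,20,20,20,20]}}

```text
clock: 15.88
tool_pos: [0.5679, 0.0947, 0.1488]
tcp_rot: [0.553, -3.092, 0.0]
contact_force: [-0.1, -0.5, -0.1]
grip_width: 0.0198
```

```bash
python3 - <<'E'
from h import *
o=get_obs()
print(o['clock'],o['tool_pos'],o['grip_width'],o['contact_force'],tomon(o['tool_pos']))
i=read_camera('wrist');cv2.imwrite('pics/w9.png',cv2.resize(i[90:340,120:400],None,fx=2.4,fy=2.4))
E
```

```text
15.875 [0.56794291 0.0946596  0.14882535] 0.019780073823367546 [-0.11933347 -0.49287265 -0.13431304] [[-0.02146521  0.01853962]]
```

View pics/w9.png

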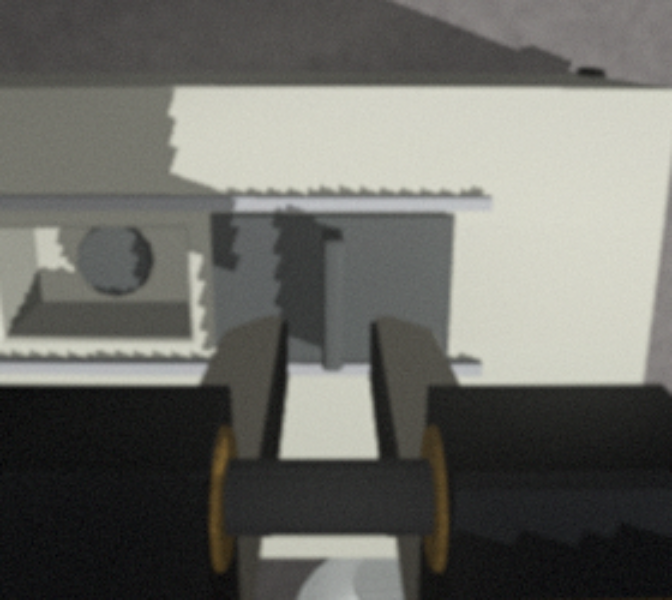

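>>> {"fn": "servo_tool", "kwargs": {"offset": [[0,0,-0.3],[0,0,-0.5],[0,0,-0.65],[0,0,-0.75],[0,0,-0.77],[0,0,-0.77]], "rotation": [[0,0,0],[0,0,0],[0,0,0],[0,0,0],[0,0,0],[0,0,0]], "grip": [20,20,20,20,20,20]}}

```text
clock: 16.68
tool_pos: [0.5679, 0.0955, 0.1108]
tcp_rot: [-0.554, 3.092, -0.0]
contact_force: [-0.2, -0.1, 0.2]
grip_width: 0.02
```

>>> {"fn": "servo_tool", "kwargs": {"offset": [[0.02,-0.056,0],[0.042,-0.113,0],[0.09,-0.244,0],[0.138,-0.375,0],[0.187,-0.507,0],[0.235,-0.638,0],[0.284,-0.769,0],[0.332,-0.9,0],[0.381,-1.032,0],[0.436,-1.182,0],[0.491,-1.332,0],[0.491,-1.332,0]], "rotation": [[0,0,0],[0,0,0],[0,0,0],[0,0,0],[0,0,0],[0,0,0],[0,0,0],[0,0,0],[0,0,0],[0,0,0],[0,0,0],[0,0,0]], "grip": [20,20,20,20,20,20,20,20,20,20,20,20]}}

```text
clock: 18.18
tool_pos: [0.5925, 0.0279, 0.1105]
tcp_rot: [0.553, -3.092, 0.001]
contact_force: [0.9, 0.2, 0.3]
grip_width: 0.0201
```

```bash
python3 - <<'E'
from h import *
o=get_obs()
print(o['clock'],o['tool_pos'],o['grip_width'],o['contact_force'],tomon(o['tool_pos']), o['contact_force'][:2]@ey)
i=read_camera('wrist');cv2.imwrite('pics/w10.png',cv2.resize(i[90:340,120:400],None,fx=2.4,fy=2.4))
E
```

```text
18.175 [0.59250513 0.02794015 0.11050655] 0.020071072186801053 [0.94034158 0.16361333 0.34270643] [[-0.02152629 -0.05255738]] -0.1721315074192998
```

View pics/w10.png

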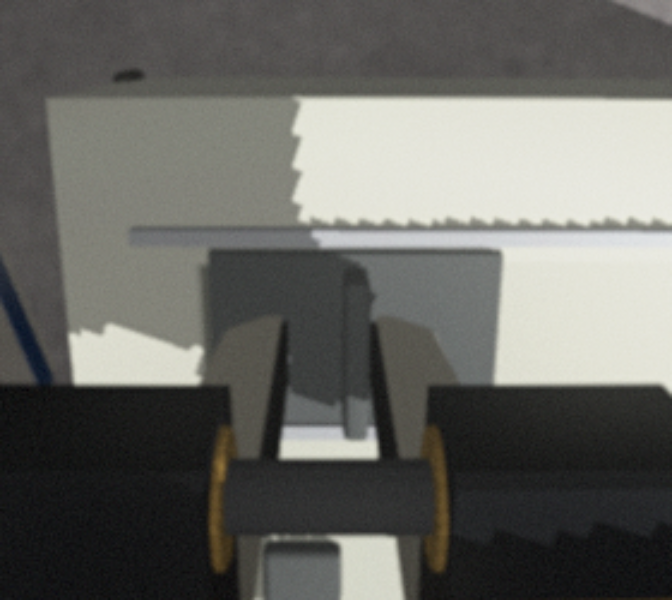

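>>> {"fn": "servo_tool", "kwargs": {"offset": [[0.014,-0.038,0],[0.028,-0.075,0],[0.041,-0.112,0],[0.041,-0.112,0],[0.041,-0.112,0]], "rotation": [[0,0,0],[0,0,0],[0,0,0],[0,0,0],[0,0,0]], "grip": [20,20,20,20,20]}}

```text
clock: 18.85
tool_pos: [0.5942, 0.0233, 0.1106]
tcp_rot: [0.554, -3.092, 0.0]
contact_force: [-0.5, 0.1, -0.7]
grip_width: 0.0203
```

>>> {"fn": "servo_tool", "kwargs": {"offset": [[0.007,-0.019,0],[0.007,-0.019,0],[0.007,-0.019,0]], "rotation": [[0,0,0],[0,0,0],[0,0,0]], "grip": [20,20,20]}}

```text
clock: 19.23
tool_pos: [0.5946, 0.0224, 0.1106]
tcp_rot: [0.554, -3.092, 0.0]
contact_force: [-1.6, 1.7, -1.0]
grip_width: 0.0204
```

```bash
python3 - <<'E'
from h import *
o=get_obs()
print(o['clock'],o['tool_pos'],o['grip_width'],o['contact_force'],tomon(o['tool_pos']), o['contact_force'][:2]@ey)
E
```

```text
19.225 [0.59458091 0.02238874 0.1106029 ] 0.020356708607219855 [-1.63153877  1.68593635 -1.01082903] [[-0.02150129 -0.05848414]] 2.1465995496071684
```

>>> {"fn": "servo_tool", "kwargs": {"offset": [[0.007,-0.019,0],[0.007,-0.019,0],[0.007,-0.019,0]], "rotation": [[0,0,0],[0,0,0],[0,0,0]], "grip": [20,20,20]}}

```text
clock: 19.6
tool_pos: [0.595, 0.0214, 0.1107]
tcp_rot: [-0.554, 3.092, -0.0]
contact_force: [-1.4, 2.1, -1.2]
grip_width: 0.02
```

>>> {"fn": "servo_tool", "kwargs": {"offset": [[0.004,-0.012,0],[0.004,-0.012,0],[0.004,-0.012,0]], "rotation": [[0,0,0],[0,0,0],[0,0,0]], "grip": [20,20,20]}}

```text
clock: 19.98
tool_pos: [0.5953, 0.0208, 0.1107]
tcp_rot: [-0.554, 3.092, -0.0]
contact_force: [-0.9, 1.2, -1.4]
grip_width: 0.0204
```

>>> {"fn": "servo_tool", "kwargs": {"offset": [[0.004,-0.012,0],[0.004,-0.012,0],[0.004,-0.012,0]], "rotation": [[0,0,0],[0,0,0],[0,0,0]], "grip": [20,20,20]}}

```text
clock: 20.35
tool_pos: [0.5954, 0.0202, 0.1107]
tcp_rot: [-0.554, 3.092, -0.0]
contact_force: [-0.6, 0.6, -0.9]
grip_width: 0.0201
```

>>> {"fn": "servo_tool", "kwargs": {"offset": [[-0.02,0.056,0],[-0.041,0.112,0],[-0.041,0.112,0],[-0.041,0.112,0.3],[-0.041,0.112,0.8],[-0.041,0.112,1.6],[-0.041,0.112,2.5],[-0.041,0.112,3.0],[-0.041,0.112,3.0],[-0.041,0.112,3.0]], "rotation": [[0,0,0],[0,0,0],[0,0,0],[0,0,0],[0,0,0],[0,0,0],[0,0,0],[0,0,0],[0,0,0],[0,0,0]], "grip": [20,20,20,20,20,20,20,20,20,20]}}

```text
clock: 21.6
tool_pos: [0.5928, 0.0259, 0.2599]
tcp_rot: [0.554, -3.091, -0.001]
contact_force: [-0.5, -0.3, -1.2]
grip_width: 0.0199
```

```bash
python3 - <<'E'
from h import *
o=get_obs()
print(o['clock'],o['tool_pos'],o['grip_width'],o['contact_force'],tomon(o['tool_pos']))
i=read_camera('wrist');cv2.imwrite('pics/w11f.png',i)
cv2.imwrite('pics/w11.png',cv2.resize(i[110:265,190:350],None,fx=5,fy=5,interpolation=2)[:600])
c=cam('wrist',o)
np.savez('o11.npz',tool_pos=o['tool_pos'],tcp_rot=o['tcp_rot'])
t=read_camera('top');cv2.imwrite('pics/t11.png',t)
E
```

```text
21.6 [0.59280049 0.0258747  0.25985795] 0.01985370106198969 [-0.52334714 -0.30248608 -1.22813734] [[-0.02196443 -0.05459732]]
```

View pics/w11.png

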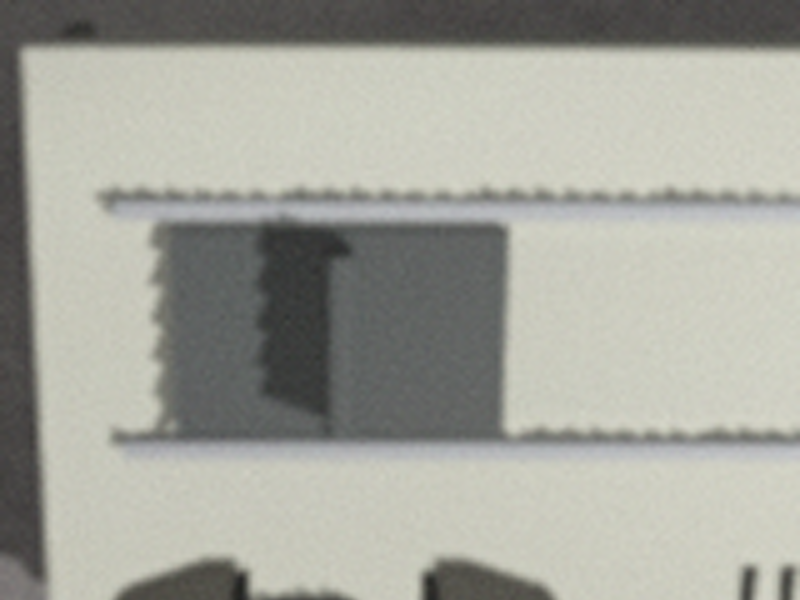

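View pics/t11.png

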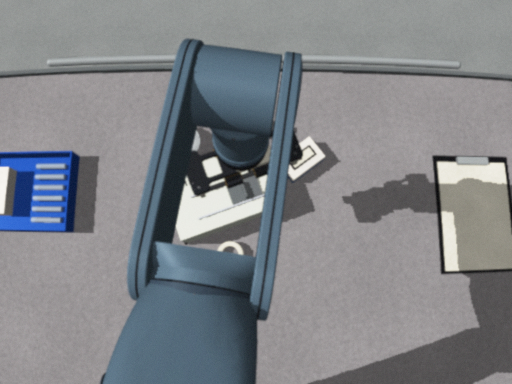

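```bash
python3 - <<'E'
from h import *
for tag,o,pts in (('w1','o1.npz',None),('w11','o11.npz',None)):
    d=np.load(o);c=cam('wrist',d);im=cv2.imread('pics/'+('w1' if tag=='w1' else 'w11f')+'.png').min(2).astype(float)
    # mean over rows within shutter, subpixel edges by half level
    rows=slice(158,188);p=im[rows].mean(0)
    def edge(a,b,up):
        q=p[a:b];h=(q.max()+q.min())/2
        for k in range(len(q)-1):
            if (q[k]-h)*(q[k+1]-h)<=0 and (q[k+1]>q[k])==up: return a+k+(h-q[k])/(q[k+1]-q[k])
    eb=edge(188,206,True);es=edge(284,300,True);er=edge(395,430,False)
    f=lambda u,z:tomon(ray(c,[[u,172.5]],z))[0,1]*1000
    yb,ys,yr=f(eb,.09),f(es,.0945),f(er,.09)
    print(tag,yb,yr,ys,'s=',ys-(yb+yr)/2+19, 'len',yr-yb)
E
```

```text
w1 -119.29874105144971 121.05058178684945 -17.21640388208549 s= 0.90767575021464 len 240.34932283829914
w11 -119.53823150326905 120.697351769075 -17.463441803357608 s= 0.956998063739416 len 240.23558327234406
```

```bash
python3 - <<'E'
from rig import *
print(get_obs()['clock']);print(sign_off())
E
```

```text
21.7
the job is handed in; nothing more can be done
None
```

I opened the shutter, held the round key down for about two seconds, closed the shutter again and handed the job in at 21.7 s of the 56 s allowed. `sign_off` reports no verdict.

- **Shutter open:** I straddled the rib with the fingertips and pushed. I measured about 74 mm of its 75 mm travel, against the 68 mm needed.
- **Round key:** I pressed it with the closed fingers until the height stopped changing at 10–12 N, so it was on its stop. After the fingers lifted, it looked up in the wrist picture.
- **Shutter closed:** My measurement afterwards was about 1 mm open, with about 1 mm of uncertainty. It read the same before the job started, and the limit is 4 mm.
- **Monitor:** It moved about 0.3 mm, which is within measurement noise.
- **Square key and surroundings:** The arm went nowhere near the square key or the bottle, tape roll, swab box and dish. I did not re-measure where those stand, because the arm covered part of the last top view.

**Disagreements:** The top and wrist cameras differed by about 1–3 mm on the monitor's position. I used the wrist readings, which matched the well's 36 × 60 mm size. I never felt a clear end-stop force when closing the shutter, so "closed" rests on the picture and the arm's position.

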